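Stand the specimen bottle up in its storage case

TASK

Set the aluminium plate down flat in the empty bay at the end of the deep storage case, with its upright lug next to the end wall. Then tip the slim bottle that lies in the case upright and stand it on the plate with its whole base on it. It is glass: keep its base down inside the case all the time, do not drop it, leave it standing freely, and do not disturb the rack, the cassette or the spatula.

Things in the scene. Friction and masses are not known exactly. Their poses are not given: they have to be found in the camera images.
- case: Deep open grey steel storage case, fixed, outside 170 (x) x 325 (y) x 96 high, inside 160 x 315, walls 5, floor 6 thick. Origin: centre of its underside; z up, x across the width (chrome latch on the -x wall), y along the length. The +y end is the empty bay; toward -y a cradle (steel bar at y = -84 between two cheeks 60 high, 45 apart) carries the bottle.
- bottle: Slim ruby glass bottle with black cap, 170 long, about 0.25 kg: body 40 in diameter up to 116 from its base, then shoulder and neck; cap 34 in diameter from 138 to 170. Origin: centre of the flat base; z runs from base to cap. It starts lying loose in the case over the cradle, cap toward the case's -y end, base by the ridge, rising 16 degrees from base to cap.
- bottle_cap (a point): Middle of the bottle's cap, 154 from the base on its axis.
- plate: Cast aluminium plate 110 (x) x 100 (y) x 10 thick, about 0.3 kg, flat on the bench at the start. Origin: centre of its underside, z up. An upright lug 10 thick (x), 24 long (y), centred at x = 0, y = +36, rises to 75 above the underside: its handle. The bottle belongs on the free area beside the lug (y = -50 to +24, best about y = -13).
- plate_lug (a point): Grip point in the plate's lug: 60 above the plate's underside, at the plate's x = 0, y = +36.
- rack: Cast aluminium cassette rack with six upright fins, 100 x 75 x 42 high, standing on the bench; leave alone. Origin: centre of its underside.
- cassette: Rust-orange cassette, an open plastic tray 60 x 80 x 14 high on the bench; leave alone. Origin: centre of its underside.
- spatula: Horn-handled steel spatula 210 long, up to 24 wide and 16 high, lying along its y on the bench; leave alone. Origin: on the bench near its middle.
- case_bay (a point): Centre of the empty bay's floor, 6 above the bench, at the case's x = 0, y = +97.5. The bay is 160 x 120, from the end wall at y = +157.5 to a 5 high steel ridge at y = +31.5 to +37.5.
There are look-alikes about, which are no part of the job. Leave any black look-alike of the plate alone.

How it is judged:
By the outcome, as a careful person would: the job done as asked, in the order asked, and still so for the second after the job is handed in, with the robot touching nothing.
It also fails if it takes over 58 s, if anything falls off the work surface, if the arm or the gripper's body presses on something with over 40 N, if the wrist force passes 120 N, or if a joint passes its speed limit or range.

ROBOT

A 6-joint arm with a two-finger parallel gripper is mounted at the origin on the work surface. World frame = base frame: x ahead of the robot, y to its left, z up, the work surface at z = 0. Lengths are in m, angles in rad, forces in N, time in s.
With the tool pointing down it reaches from about 0.275 to 1 m from the base axis. Payload 8.4 kg.
Tool frame: the origin (TCP) lies between the finger pads; the fingertips stand 25 mm ahead of it and the grasp point (between the pads) lies 6 mm ahead of it (r.tcp_to_tips is the distance from the TCP to the fingertips, in m); z points along the fingers, y is the line along which they close (so a half turn about z gives the same grasp; the last joint's range is limited). The gripper opens to 85 mm and grips with 20 to 120 N. Pads are 22 mm wide; open, the fingers measure 114 mm over their backs; the gripper's body (76 mm by 85 mm) begins 54 mm behind the grasp point. The pads swing forward as they close: fully open they stand 13 mm farther back than shut.
Start: joints at [1.277, 0.353, 1.633, -0, 1.155, -0.002], TCP at [0.18, 0.599, 0.256] pointing down, gripper open.
Joint ranges: [-2.63, 2.63], [-0.92, 2.1], [0.06, 2.66], [-1.3, 4.44], [0, 2.69], [-3.02, 3.02]. Speed limits (rad/s): [2.22, 2.22, 2.79, 3.14, 3.14, 3.14].

INTERFACE

Orientations are given as a unit quaternion [w, x, y, z].
In Python, from rig import get_state, viewer, hand_in, r gives the robot as it stands. The module is installed in compiled form; this text tells all that it offers.
- The arm moves only by the shell command python3 -m pendant 'ROWS' [OPENING]. ROWS is JSON, a list of rows, each an object with "xyz": the shift along the tool's x, y, z in units of 60 mm (1.0 is 60 mm), a list of three; "angular": the turn, a rotation vector about the tool's x, y, z in units of 10 degrees (1.0 is 10 degrees), a list of three. In form: [{"xyz": [tx, ty, tz], "angular": [wx, wy, wz]}, ...]. A call has 1 to 12 rows; each row is the pose to reach, as a shift and turn from the pose commanded when the call began, along the tool's axes at that moment; what a row does not reach only later rows make up. A row lasts 1/8 s, in which the tool goes at most 62.5 mm and 10.7 degrees, less where a joint would pass 70% of its speed; a pose out of reach is approached as far as the arm can. A call with a gripper value outside its range is refused whole. OPENING is the finger opening in mm, from 0 to 85.4, set as the call begins (- or left out, the last holds). The fingers move at their own pace and stop on an object; the grip force is fixed at half the most. Time passes only in rows, so rows that repeat a pose let the fingers close. It gives the time, the measured TCP pose, the force, the opening and the grip force at its end, in the units of the state.
- get_state(): the state, without advancing time (a new reading comes with each control period).
- viewer.get_image(name): name is "scene" or "top" or "wrist"; returns (picture, depth): 384x512x3 uint8, blue, green, red; 384x512 float32, m along the optical axis (not along the pixel's ray), 0 where there is no reading.
- viewer.camera_info(name): a dict with "K" (3x3 intrinsics, pixels), "rvec" (rotation vector, rad) and "tvec" (3), from world to camera coordinates, as OpenCV has them. Camera axes: x right, y down, z forward; pixel columns grow to the right and rows downward; lengths in m; the calibration is good to about 2 mm. A picture is of the moment at which its call begins: read the wrist's pose just before it. camera_info takes no time and is no camera call; for the wrist camera it gives the pose at the moment of the call.
- hand_in(): hands the job in; it is judged then, once.
Trained networks look in the newest picture that a camera, given by its name, has taken for a name from the list of things; names that differ only in an ending like _2 or _b are one class to them, and where a whole thing is asked for, a point or a joint stands for the part that bears it (a point fixed in the world has none). Each returns a list of dicts, best first, with "conf" (0 to 1); they miss things now and then, are a little off and sometimes report something else, mostly with a low value. They report only what shows in the picture. A call takes as long as a camera call. They do not tell look-alikes from the thing itself.
- viewer.find_in(camera, name): "centre" ([x, y, z] in m, in the coordinates of the camera as it stood for that picture, good to about 4 mm: the middle of the surface that is visible of it).
- viewer.regions_of(camera, name): "region" (384x512 bool, what is visible of it).
The state is a dict: "time": time; "qpos": joint angles; "dq": joint speeds; "joint_efforts": joint torques, N m; "tool_pos": TCP position; "orientation": TCP orientation; "wrist_force": force on the tool from outside, world axes, zero at the start; "ft_torque": the same for the moment, N m; "width": finger opening in m; "grip_force": force on a finger pad.
Only numpy, scipy, OpenCV 4.12 (cv2) and the standard library are available. Lean on these libraries where they do the work, as an engineer would, in place of code of your own. Each camera call takes 0.05 s, during which the arm holds its last target. There are 200 camera calls.

## Working session

There is one attempt and no reset: what is moved stays moved. The work goes in short steps, Python scripts to look and compute and a shell command to move; the robot and the scene stay as the last step left them, time stands still between calls to the robot, and variables do not carry over. Pictures are saved under pics/ and viewed, at most 10 in all, crops included, and the job is handed in when it is done.

```bash
mkdir -p pics; cat > h.py <<'E'
import numpy as np, cv2
from rig import get_state, viewer, hand_in, r
from scipy.spatial.transform import Rotation as R
def cam(n):
    c=viewer.camera_info(n); return np.array(c["K"]),cv2.Rodrigues(np.array(c["rvec"],float))[0],np.array(c["tvec"],float).ravel()
def c2w(n,p,c=None):
    K,Rm,t=c or cam(n); return (np.asarray(p)-t)@Rm
def cloud(n,d,c=None):
    K,Rm,t=c or cam(n); v,u=np.mgrid[:384,:512]
    P=np.dstack([(u-K[0,2])/K[0,0]*d,(v-K[1,2])/K[1,1]*d,d]); return (P-t)@Rm
def proj(n,p):
    K,Rm,t=cam(n); q=K@(Rm@np.asarray(p)+t); return q[:2]/q[2]
def pose():
    s=get_state(); q=s["orientation"]; return np.array(s["tool_pos"]),R.from_quat([q[1],q[2],q[3],q[0]])
E
python3 - <<'E'
from h import *
ims=[]
for n in ["scene","top"]:
    im,d=viewer.get_image(n); cv2.imwrite(f"pics/{n}0.png",im); np.save(f"{n}0.npy",d)
    for k in ["case","bottle","bottle_cap","plate","plate_lug","rack","cassette","spatula"]:
        for f in viewer.find_in(n,k)[:3]:
            w=c2w(n,f["centre"]); print(n,k,round(f["conf"],2),w.round(3),proj(n,w).round())
print(get_state())
E
```

```text
scene case 0.69 [0.541 0.091 0.047] [315. 184.]
scene bottle 0.9 [0.57  0.042 0.062] [307. 191.]
scene bottle_cap 0.93 [0.57  0.041 0.06 ] [306. 191.]
scene plate 0.89 [ 0.434 -0.273  0.013] [188. 206.]
scene plate 0.8 [ 0.227 -0.355  0.012] [145. 174.]
scene plate 0.73 [ 0.48  -0.46   0.007] [126. 238.]
scene plate_lug 0.83 [ 0.228 -0.353  0.012] [146. 174.]
scene plate_lug 0.64 [ 0.48  -0.465  0.008] [124. 238.]
scene plate_lug 0.6 [ 0.436 -0.268  0.009] [190. 206.]
scene rack 0.73 [ 0.648 -0.259  0.031] [219. 252.]
scene cassette 0.84 [ 0.777 -0.196  0.007] [264. 288.]
scene spatula 0.94 [0.788 0.074 0.008] [360. 253.]
top bottle 0.72 [0.558 0.044 0.063] [197. 166.]
top bottle 0.24 [0.542 0.13  0.006] [170. 175.]
top bottle_cap 0.81 [0.558 0.044 0.065] [197. 165.]
top plate 0.96 [ 0.461 -0.455  0.008] [378. 205.]
top plate 0.87 [ 0.43  -0.272  0.011] [313. 215.]
top plate 0.8 [ 0.226 -0.341  0.012] [340. 291.]
top plate_lug 0.74 [ 0.228 -0.343  0.008] [340. 290.]
top plate_lug 0.7 [ 0.464 -0.457  0.009] [379. 204.]
top plate_lug 0.58 [ 0.432 -0.271  0.006] [312. 215.]
top rack 0.7
[... 159 characters left out ...]
: array([ 1.27662830e+00,  3.52957759e-01,  1.63337950e+00,  7.52287441e-06,
        1.15521676e+00, -2.40717589e-03]), 'dq': array([-9.95653397e-05, -5.56932861e-04,  2.65246128e-03,  1.89938781e-03,
       -1.33418049e-04, -9.72544156e-04]), 'joint_efforts': array([-1.60474996e-03, -6.05147481e+01, -3.42453289e+01, -6.06673069e-06,
        1.28744832e-03,  3.02508943e-05]), 'tool_pos': array([0.17977967, 0.59859614, 0.25631615]), 'orientation': array([-5.49657077e-07,  1.45365063e-01,  9.89378087e-01,  1.96127281e-05]), 'wrist_force': array([-0.51783237, -0.12279619,  0.31279836]), 'ft_torque': array([ 0.03002107, -0.05080343, -0.04630831]), 'grip_force': 0.0, 'width': 0.08536158682392957}
```

View pics/scene0.png

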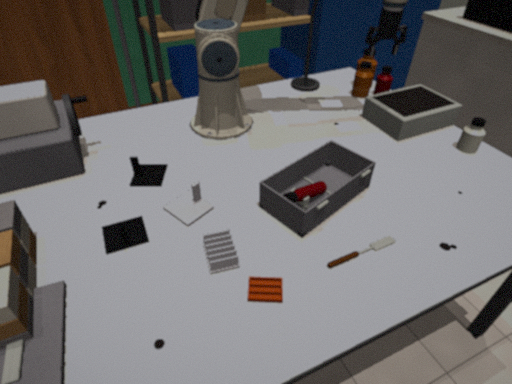

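View pics/top0.png

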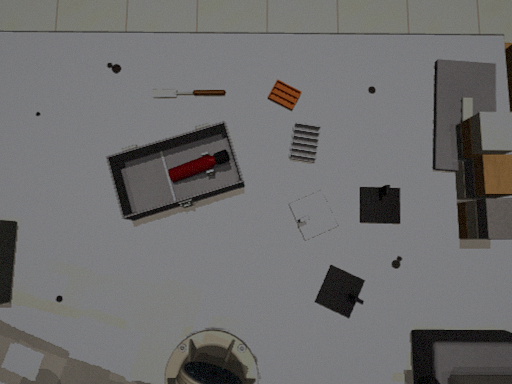

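The top picture shows the case with its empty bay at the left (~140,185). The bottle has its base at (175,172) and its cap at (221,157). There are three plate-like things in top: a light one at (313,215), and black ones at (340,291) and (378,205). The aluminium plate is the light one; the other two are black look-alikes. Next I measure the poses and make one enlarged crop.

```bash
python3 - <<'E'
from h import *
im=cv2.imread("pics/top0.png"); d=np.load("top0.npy"); P=cloud("top",d)
big=cv2.resize(im[180:260,270:380],(770,560),interpolation=cv2.INTER_CUBIC); cv2.imwrite("pics/crop.png",cv2.convertScaleAbs(big,alpha=0.8))
u=np.mgrid[:384,:512]
def reg(r0,r1,c0,c1): return P[r0:r1,c0:c1].reshape(-1,3)
c=reg(110,225,95,255); rim=c[(c[:,2]>.088)&(c[:,2]<.104)]
print("rim",len(rim),np.median(rim[:,2]),cv2.minAreaRect((rim[:,:2]*1000).astype(np.float32)))
p=reg(180,250,280,345); 
pl=p[(p[:,2]>.006)&(p[:,2]<.016)]; lg=p[p[:,2]>.05]
print("plate",len(pl),cv2.minAreaRect((pl[:,:2]*1000).astype(np.float32)),np.median(pl[:,2]))
print("lug",len(lg),lg.mean(0),lg[:,2].max(), cv2.minAreaRect((lg[lg[:,2]>.068][:,:2]*1000).astype(np.float32)))
print("bench",np.median(reg(240,280,100,150)[:,2]))
E
```

```text
rim 973 0.0945706457658047 ((547.3759155273438, 100.4609603881836), (180.19912719726562, 325.471435546875), 17.670623779296875)
plate 1318 ((436.0023498535156, -281.8607177734375), (109.95521545410156, 119.1991195678711), 23.880022048950195) 0.009460446254658491
lug 50 [ 0.40490217 -0.20943916  0.2984357 ] 1.0994060955620588 ((389.8883056640625, -178.58355712890625), (9.474266052246094, 158.05445861816406), 24.1522274017334)
bench -0.0006263009208966259
```

View pics/crop.png

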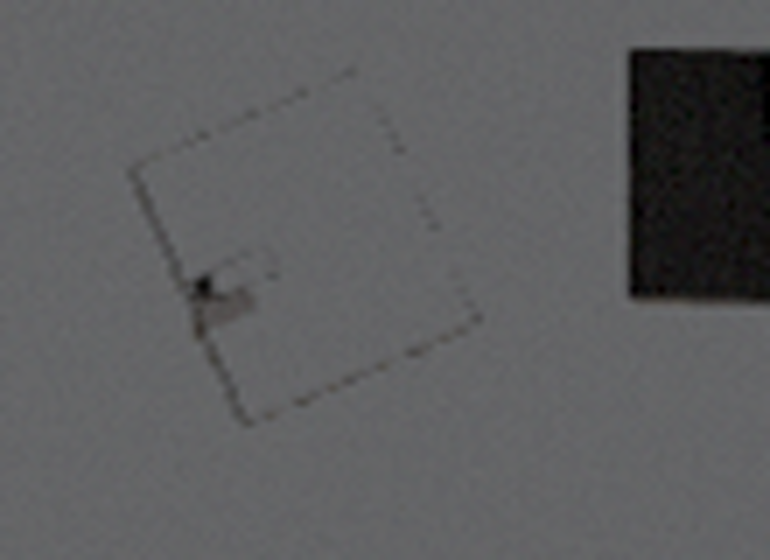

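The crop confirms it: the plate is light, with its outline at crop corners (130,170), (355,70), (482,318) and (247,425). The lug is at the left edge (~215,300), so plate +y points left and down, with a yaw of about 24°.

```bash
cat >> h.py <<'E'
def Rdown(az):  # tool z down, tool y at azimuth az (deg)
    a=np.radians(az); y=np.array([np.cos(a),np.sin(a),0]); z=np.array([0,0,-1.]); return R.from_matrix(np.c_[np.cross(y,z),y,z])
def go(p,Rt):
    p0,R0=pose(); x=R0.inv().apply(np.array(p)-p0)/.06; a=np.degrees((R0.inv()*Rt).as_rotvec())/10
    print("xyz",x.round(3).tolist(),"ang",a.round(3).tolist(),"rows>=",max(np.linalg.norm(x)*.06/.0625,np.linalg.norm(a)/1.07).round(1))
def fit(pts,cx,cy,yaw,hx,hy,tol=.006):
    from scipy.optimize import least_squares
    def res(q):
        c,s=np.cos(q[2]),np.sin(q[2]); D=pts[:,:2]-q[:2]; X=D[:,0]*c+D[:,1]*s; Y=-D[:,0]*s+D[:,1]*c
        return np.maximum(abs(X)-hx,-1)*((abs(X)-hx)>(abs(Y)-hy))+(abs(Y)-hy)*((abs(X)-hx)<=(abs(Y)-hy))
    return least_squares(res,[cx,cy,np.radians(yaw)],loss="cauchy",f_scale=.002)
E
python3 - <<'E'
from h import *
d=np.load("top0.npy"); P=cloud("top",d)
c=P[110:225,95:255].reshape(-1,3); rim=c[(c[:,2]>.090)&(c[:,2]<.100)]
q=fit(rim,.547,.1,15,.0825,.160); x=q.x; print("case",x[:2],np.degrees(x[2]),q.cost)
K,Rm,t=cam("top")
cs=[]
for uv in [(288.6,204.3),(320.7,190),(338.9,225.4),(305.3,240.7)]:
    ray=Rm.T@np.linalg.inv(K)@[*uv,1]; o=-Rm.T@t; cs.append((o+ray*(.008-o[2])/ray[2])[:2])
cs=np.array(cs); print(cs.round(3),cs.mean(0)); e=(cs[0]+cs[3]-cs[1]-cs[2])/2; print("yaw",np.degrees(np.arctan2(-e[0],e[1])),np.linalg.norm(e))
C=cs.mean(0); y=e/np.linalg.norm(e); L=C+.036*y; print("lug",L)
go([*L,.22],Rdown(24))
E
```

```text
case [0.54275071 0.09831059] 17.584518069666235 0.0011577463068425597
[[ 0.461 -0.205]
 [ 0.502 -0.295]
 [ 0.403 -0.344]
 [ 0.36  -0.25 ]] [ 0.43145079 -0.27344602]
yaw 24.493429404588564 0.10077652591664664
lug [ 0.41652559 -0.2406857 ]
xyz [-7.803, -12.262, 0.605] ang [0.0, -0.0, 4.928] rows>= 14.0
```

```bash
python3 -m pendant '[{"xyz":[-7.8,-12.26,0.5],"angular":[0,0,4.93]},{"xyz":[-7.8,-12.26,0.5],"angular":[0,0,4.93]},{"xyz":[-7.8,-12.26,0.5],"angular":[0,0,4.93]},{"xyz":[-7.8,-12.26,0.5],"angular":[0,0,4.93]},{"xyz":[-7.8,-12.26,0.5],"angular":[0,0,4.93]},{"xyz":[-7.8,-12.26,0.5],"angular":[0,0,4.93]},{"xyz":[-7.8,-12.26,0.5],"angular":[0,0,4.93]},{"xyz":[-7.8,-12.26,0.5],"angular":[0,0,4.93]},{"xyz":[-7.8,-12.26,0.5],"angular":[0,0,4.93]},{"xyz":[-7.8,-12.26,0.5],"angular":[0,0,4.93]},{"xyz":[-7.8,-12.26,0.5],"angular":[0,0,4.93]},{"xyz":[-7.8,-12.26,0.5],"angular":[0,0,4.93]}]' 50; python3 - <<'E'
from h import *
print(get_state()["qpos"]); go([.4165,-.2407,.226],Rdown(24.3))
E
```

```text
time: 2.4
tool_pos: [0.3836, -0.1252, 0.2309]
orientation: [0.001, 0.545, 0.838, 0.0]
wrist_force: [1.4, 1.2, -0.7]
width: 0.0502
grip_force: 0.0
[-3.19421097e-01  2.85500824e-02  2.10521781e+00  2.66415375e-04
  1.00630817e+00 -7.37422147e-01]
xyz [-1.982, -0.28, 0.083] ang [0.007, 0.005, -0.036] rows>= 1.9
```

```bash
python3 -m pendant '[{"xyz":[-1.95,-0.28,0.05],"angular":[0,0,0]},{"xyz":[-1.95,-0.28,0.05],"angular":[0,0,0]},{"xyz":[-1.95,-0.28,0.05],"angular":[0,0,0]},{"xyz":[-1.95,-0.28,0.05],"angular":[0,0,0]},{"xyz":[-1.95,-0.28,0.05],"angular":[0,0,0]}]' ; python3 - <<'E'
from h import *
c=cam("wrist"); im,d=viewer.get_image("wrist"); cv2.imwrite("pics/w1.png",im); P=cloud("wrist",d,c)
for f in viewer.find_in("wrist","plate_lug")[:2]+viewer.find_in("wrist","plate")[:2]:
    print(f["conf"],c2w("wrist",f["centre"],c).round(3))
tp,_=pose(); print(tp)
v=P.reshape(-1,3); m=(d.ravel()>0)&(np.hypot(v[:,0]-.4165,v[:,1]+.2407)<.05)&(v[:,2]>.068)&(v[:,2]<.082); l=v[m]
print("lugtop",len(l),cv2.minAreaRect((l[:,:2]*1000).astype(np.float32)) if len(l)>5 else 0, l[:,2].mean())
m=(d.ravel()>0)&(np.hypot(v[:,0]-.43,v[:,1]+.27)<.09)&(v[:,2]>.006)&(v[:,2]<.015); l=v[m]; print("plate",len(l),cv2.minAreaRect((l[:,:2]*1000).astype(np.float32)))
E
```

```text
time: 3.02
tool_pos: [0.4151, -0.2354, 0.2275]
orientation: [-0.0, 0.544, 0.839, 0.0]
wrist_force: [0.4, 0.1, 0.2]
width: 0.0499
grip_force: 0.0
0.89 [ 0.457 -0.423  0.008]
0.72 [ 0.431 -0.268  0.01 ]
0.97 [ 0.434 -0.272  0.006]
0.59 [ 0.456 -0.418  0.01 ]
[ 0.4153984  -0.23565991  0.22771012]
lugtop 355 ((419.0887756347656, -239.36456298828125), (9.238593101501465, 24.35043716430664), 24.046432495117188) 0.07471605695625483
plate 9171 ((433.77789306640625, -272.5748291015625), (110.18531799316406, 100.64258575439453), 24.0404109954834)
```

View pics/w1.png

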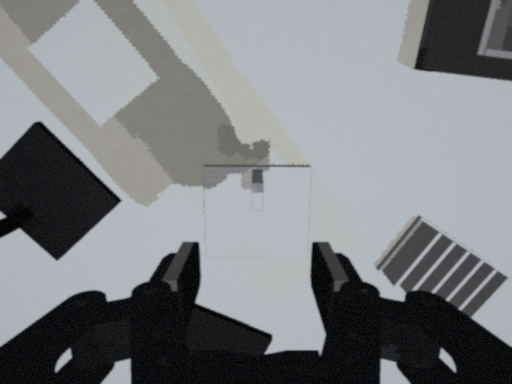

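The wrist view shows the light plate at (205–310, 165–258) with its lug at (257,190). The lug is at (0.419, −0.239) with a yaw of 24.0°, and the sizes match those given. I descend and grip.

```bash
python3 - <<'E'
from h import *
go([.419,-.2394,.066],Rdown(24.04))
E
```

```text
xyz [-0.081, 0.029, 2.695] ang [0.001, 0.001, 0.002] rows>= 2.6
```

```bash
python3 -m pendant '[{"xyz":[-0.08,0.03,1.0],"angular":[0,0,0]},{"xyz":[-0.08,0.03,1.7],"angular":[0,0,0]},{"xyz":[-0.08,0.03,2.3],"angular":[0,0,0]},{"xyz":[-0.08,0.03,2.69],"angular":[0,0,0]},{"xyz":[-0.08,0.03,2.69],"angular":[0,0,0]},{"xyz":[-0.08,0.03,2.69],"angular":[0,0,0]}]' 50; python3 -m pendant '[{"xyz":[0,0,0],"angular":[0,0,0]},{"xyz":[0,0,0],"angular":[0,0,0]},{"xyz":[0,0,0],"angular":[0,0,0]},{"xyz":[0,0,0],"angular":[0,0,0]},{"xyz":[0,0,0],"angular":[0,0,0]},{"xyz":[0,0,0],"angular":[0,0,0]}]' 0
```

```text
time: 3.92
tool_pos: [0.4196, -0.2402, 0.067]
orientation: [0.001, 0.545, 0.839, 0.0]
wrist_force: [0.9, 0.3, 0.2]
width: 0.0499
grip_force: 0.0
time: 4.68
tool_pos: [0.4194, -0.2405, 0.067]
orientation: [0.001, 0.545, 0.839, 0.0]
wrist_force: [-1.2, 0.8, 7.8]
width: 0.0093
grip_force: 59.2
```

```bash
python3 -m pendant '[{"xyz":[0,0,-0.5],"angular":[0,0,0]},{"xyz":[0,0,-1.5],"angular":[0,0,0]},{"xyz":[0,0,-2.5],"angular":[0,0,0]},{"xyz":[0,0,-3.5],"angular":[0,0,0]},{"xyz":[0,0,-3.5],"angular":[0,0,0]}]'; python3 - <<'E'
from h import *
a=np.radians(17.6); y=np.array([-np.sin(a),np.cos(a)])
print(pose()[0]); go([*(np.array([.5428,.0983])+.136*y),.277],Rdown(17.6)); print(get_state()["qpos"].round(2))
E
```

```text
time: 5.3
tool_pos: [0.421, -0.2414, 0.2809]
orientation: [0.005, 0.545, 0.839, 0.0]
wrist_force: [0.3, 0.2, -2.9]
width: 0.0092
grip_force: 59.1
[ 0.42104173 -0.24141298  0.28085129]
xyz [6.602, 4.406, 0.04] ang [0.033, 0.04, 0.637] rows>= 7.6
[-0.52  0.1   1.9   0.    1.13 -0.94]
```

```bash
python3 -m pendant '[{"xyz":[1.5,1.0,0],"angular":[0,0,0.2]},{"xyz":[2.5,1.67,0],"angular":[0,0,0.4]},{"xyz":[3.5,2.34,0],"angular":[0,0,0.6]},{"xyz":[4.5,3.0,0],"angular":[0,0,0.64]},{"xyz":[5.5,3.67,0],"angular":[0,0,0.64]},{"xyz":[6.2,4.14,0],"angular":[0,0,0.64]},{"xyz":[6.6,4.4,0],"angular":[0,0,0.64]},{"xyz":[6.6,4.4,0],"angular":[0,0,0.64]},{"xyz":[6.6,4.4,0],"angular":[0,0,0.64]},{"xyz":[6.6,4.4,0],"angular":[0,0,0.64]}]'; python3 - <<'E'
from h import *
c=cam("wrist"); im,d=viewer.get_image("wrist"); cv2.imwrite("pics/w2.png",im); P=cloud("wrist",d,c); np.save("P2.npy",P)
v=P[d>0]; rim=v[(v[:,2]>.089)&(v[:,2]<.101)&(np.hypot(v[:,0]-.543,v[:,1]-.098)<.2)]
q=fit(rim,.543,.098,17.6,.0825,.160); x=q.x; print("case",len(rim),np.median(rim[:,2]),x[:2],np.degrees(x[2]),q.cost)
a=x[2];y=np.array([-np.sin(a),np.cos(a)])
print(pose()[0]); go([*(x[:2]+.136*y),.074],Rdown(np.degrees(a)))
E
```

```text
time: 6.55
tool_pos: [0.4983, 0.2282, 0.2746]
orientation: [-0.001, 0.591, 0.807, -0.001]
wrist_force: [0.1, 0.0, -2.3]
width: 0.009
grip_force: 59.4
case 2064 0.09551845650275043 [0.54585532 0.10056374] 17.956144137631277 0.002973676438647798
[0.49855373 0.22776825 0.2750346 ]
xyz [0.009, 0.103, 3.35] ang [-0.012, 0.003, -0.04] rows>= 3.2
```

View pics/w2.png

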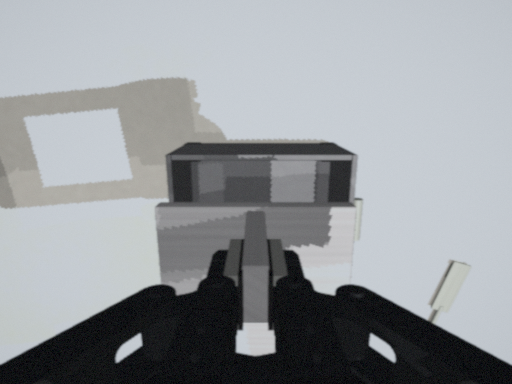

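The picture shows the bay's end wall at (260,150) and the side walls at columns 170 and 352. The held plate spans (158–355, 205–265) and hides the rest. The two case fits agree within 3 mm, which is well inside the slack. I lower the plate.

```bash
python3 -m pendant '[{"xyz":[0,0.08,0.8],"angular":[0,0,0]},{"xyz":[0,0.08,1.6],"angular":[0,0,0]},{"xyz":[0,0.08,2.3],"angular":[0,0,0]},{"xyz":[0,0.08,2.8],"angular":[0,0,0]},{"xyz":[0,0.08,3.1],"angular":[0,0,0]},{"xyz":[0,0.08,3.25],"angular":[0,0,0]},{"xyz":[0,0.08,3.25],"angular":[0,0,0]},{"xyz":[0,0.08,3.25],"angular":[0,0,0]}]'; python3 -m pendant '[{"xyz":[0,0,0.05],"angular":[0,0,0]},{"xyz":[0,0,0.1],"angular":[0,0,0]},{"xyz":[0,0,0.1],"angular":[0,0,0]}]'
```

```text
time: 7.6
tool_pos: [0.5046, 0.2306, 0.0821]
orientation: [0.0, 0.591, 0.807, 0.001]
wrist_force: [0.3, -0.5, -2.7]
width: 0.0096
grip_force: 59.4
time: 7.98
tool_pos: [0.5037, 0.2303, 0.075]
orientation: [-0.0, 0.591, 0.807, -0.0]
wrist_force: [-0.4, -0.4, -2.9]
width: 0.0091
grip_force: 59.4
```

```bash
python3 -m pendant '[{"xyz":[0,0,0.02],"angular":[0,0,0]},{"xyz":[0,0,0.04],"angular":[0,0,0]},{"xyz":[0,0,0.04],"angular":[0,0,0]}]'; python3 -m pendant '[{"xyz":[0,0,0],"angular":[0,0,0]},{"xyz":[0,0,0],"angular":[0,0,0]},{"xyz":[0,0,0],"angular":[0,0,0]}]' 35;  python3 -m pendant '[{"xyz":[0,0,-0.3],"angular":[0,0,0]},{"xyz":[0,0,-1],"angular":[0,0,0]},{"xyz":[0,0,-2],"angular":[0,0,0]},{"xyz":[0,0,-3],"angular":[0,0,0]},{"xyz":[0,0,-3.6],"angular":[0,0,0]},{"xyz":[0,0,-3.6],"angular":[0,0,0]}]' 60; python3 - <<'E'
from h import *
for n in ["wrist","top"]:
    c=cam(n); im,d=viewer.get_image(n); cv2.imwrite(f"pics/{n}3.png",im); P=cloud(n,d,c); np.save(f"P{n}3.npy",P)
    v=P[d>0]; rim=v[(v[:,2]>.089)&(v[:,2]<.101)&(np.hypot(v[:,0]-.543,v[:,1]-.098)<.2)]
    q=fit(rim,.545,.1,17.8,.0825,.160); x=q.x; print(n,"case",len(rim),np.median(rim[:,2]),x[:2],np.degrees(x[2]),q.cost)
    for k in ["bottle","bottle_cap","plate"]:
        for f in viewer.find_in(n,k)[:2]: print(k,f["conf"],c2w(n,f["centre"],c).round(3))
E
```

```text
time: 8.35
tool_pos: [0.5039, 0.2305, 0.073]
orientation: [0.0, 0.591, 0.807, 0.0]
wrist_force: [-1.6, 1.6, 3.1]
width: 0.009
grip_force: 60.2
time: 8.72
tool_pos: [0.5039, 0.2303, 0.0727]
orientation: [0.0, 0.591, 0.807, 0.0]
wrist_force: [1.2, -0.1, 0.3]
width: 0.035
grip_force: 0.0
time: 9.48
tool_pos: [0.5053, 0.231, 0.2933]
orientation: [0.002, 0.591, 0.807, 0.003]
wrist_force: [-0.3, 0.7, -1.6]
width: 0.0596
grip_force: 0.0
wrist case 3010 0.09554336403930445 [0.54470139 0.10006236] 17.51021371720398 0.004190068994857001
bottle 0.58 [0.55  0.072 0.053]
bottle_cap 0.86 [0.555 0.072 0.052]
plate 0.57 [0.514 0.194 0.014]
top case 944 0.09454276394608775 [0.54270183 0.09819958] 17.635100460129262 0.0012409207882499336
bottle 0.56 [0.559 0.045 0.064]
bottle_cap 0.98 [0.558 0.045 0.066]
plate 0.8 [0.508 0.197 0.016]
plate 0.7 [ 0.463 -0.457  0.007]
```

View pics/wrist3.png

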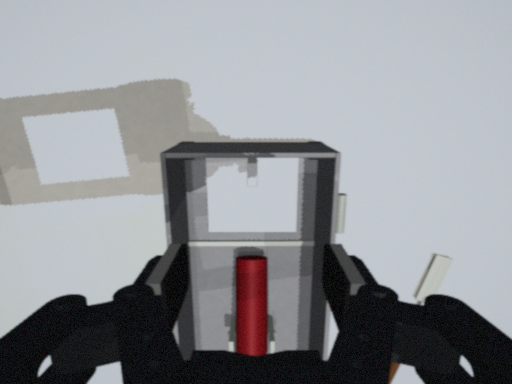

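The plate lies flat in the bay at (208–297, 157–232), clear of the ridge at row 242, with its lug at (252,168) by the end wall. The bottle's base is at (252,258). Next I measure the bottle and plate in the case frame.

```bash
cat >> h.py <<'E'
CA=np.radians(17.55); CC=np.array([.5443,.0997,0]); RC=R.from_euler('z',CA)
def tocase(v): return RC.inv().apply(v-CC)
def fromcase(v): return RC.apply(np.asarray(v,float))+CC
E
python3 - <<'E'
from h import *
for n in ["wrist","top"]:
    P=np.load(f"P{n}3.npy"); im=cv2.imread(f"pics/{n}3.png").astype(int); q=tocase(P.reshape(-1,3)); b=im.reshape(-1,3)
    red=(b[:,2]>70)&(b[:,2]>2*b[:,1])&(abs(q[:,0])<.05)&(abs(q[:,1])<.15)&(q[:,2]>.006)
    x=q[red]; print(n,len(x),"red y",x[:,1].min().round(3),x[:,1].max().round(3))
    for y0 in np.arange(-.10,.05,.02):
        s=x[(x[:,1]>=y0)&(x[:,1]<y0+.02)]
        if len(s)>15:
            t=np.percentile(s[:,2],95); print(y0.round(2),len(s),"xmin/max",s[:,0].min().round(4),s[:,0].max().round(4),"ztop",t.round(4))
    pl=q[(abs(q[:,0])<.07)&(q[:,1]>.04)&(q[:,1]<.156)&(abs(q[:,2]-.016)<.006)&(b.sum(1)>300)]
    print("plate",len(pl),cv2.minAreaRect((pl[:,:2]*1000).astype(np.float32)),np.polyfit(pl[:,1],pl[:,2],1),np.polyfit(pl[:,0],pl[:,2],1))
    # cap: dark points high near -y
    cp=q[(abs(q[:,0])<.03)&(q[:,1]<-.095)&(q[:,1]>-.15)&(q[:,2]>.045)&(q[:,2]<.1)]
    if len(cp): print("cap",len(cp),cp.min(0).round(4),cp.max(0).round(4),cp.mean(0).round(4))
E
```

```text
wrist 2796 red y -0.084 0.148
-0.1 46 xmin/max -0.0177 0.0177 ztop 0.0745
-0.08 530 xmin/max -0.0178 0.0177 ztop 0.0741
-0.06 521 xmin/max -0.0177 0.0177 ztop 0.0682
-0.04 520 xmin/max -0.0177 0.0177 ztop 0.0625
-0.02 501 xmin/max -0.0164 0.0178 ztop 0.0564
0.0 502 xmin/max -0.0177 0.0178 ztop 0.0505
0.02 169 xmin/max -0.0176 0.0178 ztop 0.0456
plate 6392 ((1.5097465515136719, 98.64369201660156), (110.00655364990234, 92.81539154052734), 0.21817399561405182) [0.00040956 0.01600284] [-0.00025437  0.01604376]
top 215 red y -0.103 0.025
-0.1 44 xmin/max -0.0102 0.0092 ztop 0.0772
-0.08 44 xmin/max -0.0093 0.009 ztop 0.0744
-0.06 48 xmin/max -0.0104 0.0107 ztop 0.0692
-0.04 42 xmin/max -0.0091 0.0107 ztop 0.063
plate 1187 ((0.4057769775390625, 101.21098327636719), (110.03392028808594, 99.01980590820312), 0.6912959814071655) [0.00161939 0.0152828 ] [-3.39156728e-05  1.54388025e-02]
cap 223 [-0.0184 -0.1462  0.0538] [ 0.0138 -0.0951  0.0887] [-0.0039 -0.1208  0.0766]
```

```bash
cat >> h.py <<'E'
def tool(th): # tool in case frame, th deg of tip about case x from straight down (final: -74)
    return RC*R.from_euler('x',th,degrees=True)*Rdown(0)
def gograsp(pc,th):  # grasp point at case coords pc
    Rt=tool(th); go(fromcase(pc)-.006*Rt.as_matrix()[:,2],Rt)
E
python3 - <<'E'
from h import *
gograsp([0,.087,.24],-74); gograsp([0,.087,.24],-66); print(get_state()["qpos"].round(3))
E
```

```text
xyz [-0.732, -0.006, 0.768] ang [-0.007, -7.399, 0.009] rows>= 6.9
xyz [-0.737, -0.006, 0.754] ang [-0.008, -6.599, 0.009] rows>= 6.2
[ 0.426  0.213  1.752 -0.     1.178  0.119]
```

```bash
python3 -m pendant '[{"xyz":[-0.7,0,0],"angular":[0,-1,0]},{"xyz":[-0.7,0,0.3],"angular":[0,-2,0]},{"xyz":[-0.7,0,0.7],"angular":[0,-3,0]},{"xyz":[-0.7,0,0.75],"angular":[0,-4,0]},{"xyz":[-0.7,0,0.75],"angular":[0,-5,0]},{"xyz":[-0.7,0,0.75],"angular":[0,-6,0]},{"xyz":[-0.7,0,0.75],"angular":[0,-6.6,0]},{"xyz":[-0.7,0,0.75],"angular":[0,-6.6,0]},{"xyz":[-0.7,0,0.75],"angular":[0,-6.6,0]}]' 60; python3 - <<'E'
from h import *
gograsp([0,.087,.24],-66); print(get_state()["qpos"].round(3))
E
```

```text
time: 11.0
tool_pos: [0.5167, 0.1903, 0.2436]
orientation: [0.439, 0.496, 0.677, -0.321]
wrist_force: [-0.1, 0.7, -0.1]
width: 0.0597
grip_force: 0.0
xyz [0.003, -0.016, 0.042] ang [0.002, -0.013, 0.001] rows>= 0.0
[ 0.825  0.604  1.744 -0.916  1.607  0.902]
```

```bash
python3 - <<'E'
from h import *
gograsp([0,.087,.17],-74)
E
python3 -m pendant '[{"xyz":[-0.55,0,0.2],"angular":[0,-0.8,0]},{"xyz":[-1.05,0,0.48],"angular":[0,-0.8,0]},{"xyz":[-1.05,0,0.48],"angular":[0,-0.8,0]},{"xyz":[-1.05,0,0.48],"angular":[0,-0.8,0]}]'; python3 - <<'E'
from h import *
gograsp([0,.087,.17],-74); print(get_state()["qpos"].round(3))
gograsp([0,-.1245,.17],8)
E
```

```text
xyz [1.081, -0.016, 0.519] ang [0.002, -0.813, 0.001] rows>= 1.2
time: 11.5
tool_pos: [0.5323, 0.1407, 0.29]
orientation: [0.485, 0.473, 0.644, -0.355]
wrist_force: [-0.4, -0.5, -0.3]
width: 0.0602
grip_force: 0.0
xyz [2.126, -0.019, -0.253] ang [-0.0, -0.013, -0.01] rows>= 2.1
[ 0.773  0.577  1.783 -1.041  1.678  0.887]
xyz [1.047, -0.017, 3.219] ang [0.007, 8.187, -0.008] rows>= 7.7
```

I guessed the sign wrong, so that move went up into free space with no harm done. I test the final pose properly.

```bash
python3 -m pendant '[{"xyz":[0.9,0,-0.1],"angular":[0,0,0]},{"xyz":[1.7,0,-0.25],"angular":[0,0,0]},{"xyz":[2.1,0,-0.25],"angular":[0,0,0]},{"xyz":[2.1,0,-0.25],"angular":[0,0,0]}]'; python3 - <<'E'
from h import *
gograsp([0,.087,.17],-74); print(get_state()["qpos"].round(3),get_state()["wrist_force"])
gograsp([0,-.1245,.17],5)
E
```

```text
time: 12.0
tool_pos: [0.5168, 0.1882, 0.1709]
orientation: [0.485, 0.471, 0.645, -0.356]
wrist_force: [-0.3, -0.1, 0.5]
width: 0.0599
grip_force: 0.0
xyz [-0.012, -0.007, -0.005] ang [0.004, 0.003, 0.017] rows>= 0.0
[ 0.844  0.786  1.739 -0.975  1.631  1.047] [-0.33714763 -0.09722185  0.53294621]
xyz [-1.08, -0.013, 3.465] ang [-0.009, 7.903, 0.017] rows>= 7.4
```

The final pose is reachable. Now I go above the cap with the tool straight down.

```bash
python3 - <<'E'
from h import *
gograsp([0,-.1245,.19],0)
E
```

```text
xyz [-1.398, -0.014, 3.365] ang [-0.008, 7.403, 0.018] rows>= 6.9
```

```bash
python3 -m pendant '[{"xyz":[-1.4,0,0.5],"angular":[0,1,0]},{"xyz":[-1.4,0,1.3],"angular":[0,2,0]},{"xyz":[-1.4,0,2],"angular":[0,3,0]},{"xyz":[-1.4,0,2.7],"angular":[0,4,0]},{"xyz":[-1.4,0,3.36],"angular":[0,5,0]},{"xyz":[-1.4,0,3.36],"angular":[0,6,0]},{"xyz":[-1.4,0,3.36],"angular":[0,7,0]},{"xyz":[-1.4,0,3.36],"angular":[0,7.4,0]},{"xyz":[-1.4,0,3.36],"angular":[0,7.4,0]},{"xyz":[-1.4,0,3.36],"angular":[0,7.4,0]}]'; python3 - <<'E'
from h import *
print(get_state()["qpos"].round(2))
c=cam("wrist"); im,d=viewer.get_image("wrist"); cv2.imwrite("pics/w4.png",im); P=cloud("wrist",d,c); q=tocase(P[d>0])
rim=P[d>0]; rim=rim[(rim[:,2]>.089)&(rim[:,2]<.101)&(np.hypot(rim[:,0]-.543,rim[:,1]-.098)<.2)]
f=fit(rim,.545,.1,17.8,.0825,.160).x; print("case",f[:2],np.degrees(f[2]))
for a,b in [(-.15,-.135),(-.135,-.12),(-.12,-.11),(-.07,-.05),(-.03,-.01),(0,.02)]:
    s=q[(abs(q[:,0])<.0205)&(q[:,1]>a)&(q[:,1]<b)&(q[:,2]>.03)&(q[:,2]<.095)]
    if len(s)>10: print(a,b,len(s),np.percentile(s[:,0],[2,98]).round(4),np.percentile(s[:,2],97).round(4))
for g in viewer.find_in("wrist","bottle_cap")[:2]: print(g["conf"],tocase(c2w("wrist",g["centre"],c)).round(4))
gograsp([0,-.1245,.068],0)
E
```

```text
time: 13.25
tool_pos: [0.5826, -0.0191, 0.1982]
orientation: [0.001, 0.591, 0.807, -0.0]
wrist_force: [0.9, 0.9, -0.5]
width: 0.0602
grip_force: 0.0
[-0.03  0.35  1.78 -0.    1.01 -0.34]
case [0.54404131 0.10093179] 17.83469691092139
-0.15 -0.135 184 [-0.0158  0.0165] 0.0885
-0.135 -0.12 948 [-0.0157  0.0165] 0.0876
-0.12 -0.11 622 [-0.0154  0.0161] 0.0835
-0.07 -0.05 1498 [-0.0179  0.0184] 0.0714
-0.03 -0.01 1498 [-0.0181  0.0184] 0.0598
0 0.02 1170 [-0.019   0.0184] 0.0513
0.59 [ 0.0007 -0.0577  0.0624]
xyz [-0.002, -0.015, 2.066] ang [-0.0, 0.007, 0.011] rows>= 2.0
```

View pics/w4.png

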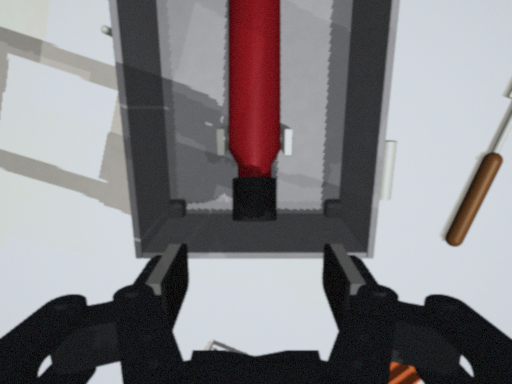

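The cap is at (254,198), centred between the fingers (pads at 170 and 345), with the cheeks at (222,142) and (287,142) clear. I descend and grip.

```bash
python3 -m pendant '[{"xyz":[0,0,0.8],"angular":[0,0,0]},{"xyz":[0,0,1.4],"angular":[0,0,0]},{"xyz":[0,0,1.8],"angular":[0,0,0]},{"xyz":[0,0,2.05],"angular":[0,0,0]},{"xyz":[0,0,2.05],"angular":[0,0,0]},{"xyz":[0,0,2.05],"angular":[0,0,0]}]'; python3 -m pendant '[{"xyz":[0,0,0],"angular":[0,0,0]},{"xyz":[0,0,0],"angular":[0,0,0]},{"xyz":[0,0,0],"angular":[0,0,0]},{"xyz":[0,0,0],"angular":[0,0,0]},{"xyz":[0,0,0],"angular":[0,0,0]}]' 0; python3 - <<'E'
from h import *
print(get_state()); p,Rt=pose(); print("grasp case",tocase(p+.006*Rt.as_matrix()[:,2]))
E
```

```text
time: 14.1
tool_pos: [0.5836, -0.019, 0.0756]
orientation: [0.001, 0.591, 0.807, 0.0]
wrist_force: [-0.1, 0.3, 1.2]
width: 0.0603
grip_force: 0.0
time: 14.72
tool_pos: [0.5836, -0.0192, 0.0752]
orientation: [0.001, 0.591, 0.807, 0.0]
wrist_force: [1.3, 0.7, 4.9]
width: 0.0322
grip_force: 59.4
{'time': 14.725, 'qpos': array([-3.54541496e-02,  5.16714948e-01,  1.85319579e+00,  8.85696534e-05,
        7.70263500e-01, -3.42265552e-01]), 'dq': array([-0.00049087,  0.00198927, -0.00063286, -0.00064608, -0.00058762,
       -0.00107857]), 'joint_efforts': array([ -0.47304321, -58.55798006, -21.44568443,  -0.37683754,
         0.59688762,  -0.08319209]), 'tool_pos': array([ 0.58356089, -0.01917778,  0.07515454]), 'orientation': array([5.69380356e-04, 5.90779030e-01, 8.06833089e-01, 4.23949036e-04]), 'wrist_force': array([1.29666423, 0.67650175, 4.925179  ]), 'ft_torque': array([ 0.28586033, -0.33511292, -0.07521714]), 'grip_force': 59.39355969429016, 'width': 0.03219110146455438}
grasp case [ 0.00159544 -0.12518567  0.06915455]
```

```bash
python3 -m pendant '[{"xyz":[0,-0.02,-0.1],"angular":[0,0,0]},{"xyz":[0,-0.02,-0.25],"angular":[0,0,0]},{"xyz":[0,-0.02,-0.42],"angular":[0,0,0]},{"xyz":[0,-0.02,-0.42],"angular":[0,0,0]}]'; python3 - <<'E'
from h import *
print(get_state()["wrist_force"],get_state()["ft_torque"])
c=cam("wrist"); im,d=viewer.get_image("wrist"); P=cloud("wrist",d,c); q=tocase(P[d>0])
for a,b in [(-.07,-.05),(-.03,-.01),(0,.02)]:
    s=q[(abs(q[:,0])<.0205)&(q[:,1]>a)&(q[:,1]<b)&(q[:,2]>.03)&(q[:,2]<.13)]
    if len(s)>10: print(a,b,len(s),np.percentile(s[:,0],[2,98]).round(4),np.percentile(s[:,2],97).round(4))
p,Rt=pose(); G=tocase(p+.006*Rt.as_matrix()[:,2]); print(G)
s=.1515; T0=None
for i,f in enumerate([0,8,16,24,32,40,48,56,64,74]):
    t=f/74; B=np.array([.021+(.085-.021)*t,.0502-.004*t]); e=np.radians(16+f); ph=np.radians(f)
    T=B+s*np.array([-np.cos(e),np.sin(e)])+.006*np.array([np.sin(ph),np.cos(ph)])
    T0=T if T0 is None else T0; D=(T-T0)/.06; print(f,[D[0].round(2),0,-D[1].round(2)],[0,-f/10,0])
E
```

```text
time: 15.22
tool_pos: [0.5823, -0.0196, 0.101]
orientation: [0.001, 0.591, 0.807, 0.0]
wrist_force: [-0.2, -0.6, -2.2]
width: 0.032
grip_force: 59.7
[-0.18807465 -0.62402734 -2.22101311] [-0.21138018 -0.06091857 -0.03789846]
-0.07 -0.05 5365 [-0.0183  0.0176] 0.0958
-0.03 -0.01 2780 [-0.0187  0.0173] 0.0839
[ 1.39698707e-05 -1.25105090e-01  9.44797190e-02]
0 [np.float64(0.0), 0, np.float64(-0.0)] [0, 0.0, 0]
8 [np.float64(0.25), 0, np.float64(-0.32)] [0, -0.8, 0]
16 [np.float64(0.54), 0, np.float64(-0.62)] [0, -1.6, 0]
24 [np.float64(0.88), 0, np.float64(-0.9)] [0, -2.4, 0]
32 [np.float64(1.25), 0, np.float64(-1.14)] [0, -3.2, 0]
40 [np.float64(1.66), 0, np.float64(-1.34)] [0, -4.0, 0]
48 [np.float64(2.09), 0, np.float64(-1.5)] [0, -4.8, 0]
56 [np.float64(2.54), 0, np.float64(-1.61)] [0, -5.6, 0]
64 [np.float64(3.0), 0, np.float64(-1.68)] [0, -6.4, 0]
74 [np.float64(3.59), 0, np.float64(-1.69)] [0, -7.4, 0]
```

The bottle lifted rigidly (slope still about 16.6°). Now I tip it, keeping the base low.

```bash
python3 -m pendant '[{"xyz":[0.12,0,-0.16],"angular":[0,-0.4,0]},{"xyz":[0.25,0,-0.32],"angular":[0,-0.8,0]},{"xyz":[0.54,0,-0.62],"angular":[0,-1.6,0]},{"xyz":[0.88,0,-0.9],"angular":[0,-2.4,0]},{"xyz":[1.25,0,-1.14],"angular":[0,-3.2,0]},{"xyz":[1.66,0,-1.34],"angular":[0,-4.0,0]},{"xyz":[2.09,0,-1.5],"angular":[0,-4.8,0]},{"xyz":[2.54,0,-1.61],"angular":[0,-5.6,0]},{"xyz":[3.0,0,-1.68],"angular":[0,-6.4,0]},{"xyz":[3.3,0,-1.69],"angular":[0,-6.9,0]},{"xyz":[3.59,0,-1.69],"angular":[0,-7.36,0]},{"xyz":[3.59,0,-1.69],"angular":[0,-7.36,0]}]';python3 -m pendant '[{"xyz":[0,0,0],"angular":[0,0,0]},{"xyz":[0,0,0],"angular":[0,0,0]}]'; python3 - <<'E'
from h import *
p,Rt=pose(); print("G",tocase(p+.006*Rt.as_matrix()[:,2]),"rel",np.degrees((tool(-74).inv()*Rt).as_rotvec()))
for n in ["scene","top"]:
    im,d=viewer.get_image(n); cv2.imwrite(f"pics/{n}5.png",im); P=cloud(n,d); q=tocase(P.reshape(-1,3)); b=im.reshape(-1,3).astype(int)
    red=(b[:,2]>60)&(b[:,2]>2*b[:,1])&(abs(q[:,0])<.06)&(abs(q[:,1]-.085)<.06)&(q[:,2]>.02); x=q[red]
    print(n,len(x))
    for z0 in np.arange(.03,.19,.02):
        s=x[(x[:,2]>=z0)&(x[:,2]<z0+.02)]
        if len(s)>3: print(z0.round(2),len(s),s[:,:2].mean(0).round(4),s[:,0].min().round(3),s[:,0].max().round(3),s[:,1].min().round(3),s[:,1].max().round(3))
im=cv2.imread("pics/scene5.png"); cv2.imwrite("pics/crop5.png",cv2.resize(im[100:240,220:400],(720,560),interpolation=cv2.INTER_CUBIC))
E
```

```text
time: 16.77
tool_pos: [0.5162, 0.1871, 0.1995]
orientation: [0.483, 0.472, 0.647, -0.354]
wrist_force: [0.4, -0.1, -2.4]
width: 0.0323
grip_force: 60.1
time: 17.02
tool_pos: [0.5169, 0.1851, 0.2018]
orientation: [0.483, 0.474, 0.646, -0.354]
wrist_force: [0.6, 0.7, -2.7]
width: 0.0325
grip_force: 60.1
G [-0.00034637  0.083926    0.20007417] rel [0.0166269  0.48394858 0.04893376]
scene 0
top 0
```

View pics/crop5.png

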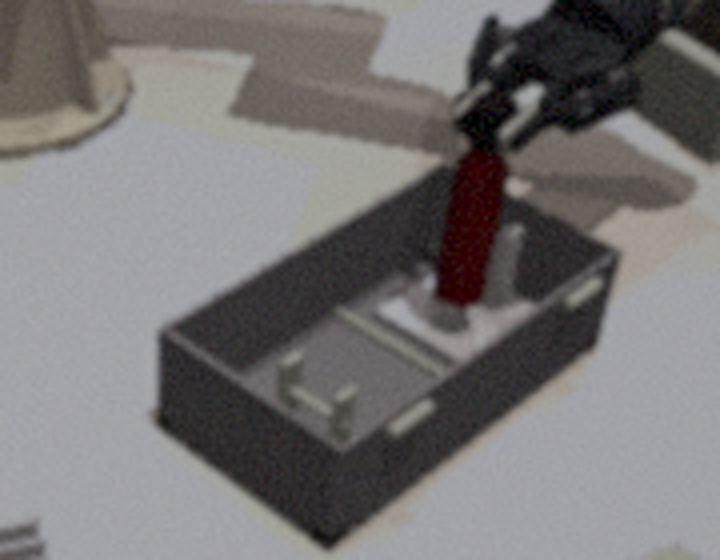

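The enlarged scene view shows the bottle upright over the plate, with its body at crop (470,230), its base at (458,300) and the lug at (510,265). I measure its tilt and the base position.

```bash
python3 - <<'E'
from h import *
from scipy.optimize import least_squares
im,d=viewer.get_image("scene"); P=cloud("scene",d); q=tocase(P.reshape(-1,3)); b=im.reshape(-1,3).astype(int)
red=(b[:,2]>35)&(b[:,2]>1.8*b[:,1])&(d.ravel()>0)&(abs(q[:,0])<.06)&(abs(q[:,1]-.085)<.07)&(q[:,2]>.03)&(q[:,2]<.19); x=q[red]
print(len(x),x.min(0),x.max(0))
x=x[x[:,2]<.15]
def res(p):
    u=np.array([p[2],p[3],1]);u/=np.linalg.norm(u); return np.linalg.norm(np.cross(x-[p[0],p[1],.05],u),axis=1)-.02
f=least_squares(res,[0,.085,0,0],loss="soft_l1",f_scale=.001); print("base xy@.05",f.x[:2],"tilt deg",np.degrees(f.x[2:]),f.cost)
E
```

```text
383 [-0.01725563  0.05851698  0.04967882] [0.01830204 0.088105   0.18054096]
base xy@.05 [-0.00369856  0.08248028] tilt deg [ 0.63667576 -0.30605827] 0.0001497499203440647
```

```bash
python3 -m pendant '[{"xyz":[0.1,0,0.03],"angular":[0,0,0]},{"xyz":[0.21,0,0.062],"angular":[0,0,0]},{"xyz":[0.32,0,0.095],"angular":[0,0,0]},{"xyz":[0.42,0,0.124],"angular":[0,0,0]},{"xyz":[0.42,0,0.124],"angular":[0,0,0]},{"xyz":[0.42,0,0.124],"angular":[0,0,0]}]';python3 -m pendant '[{"xyz":[0.016,0,0.005],"angular":[0,0,0]},{"xyz":[0.032,0,0.0095],"angular":[0,0,0]},{"xyz":[0.032,0,0.0095],"angular":[0,0,0]},{"xyz":[0.032,0,0.0095],"angular":[0,0,0]}]'; python3 - <<'E'
from h import *
p,Rt=pose(); print("G",tocase(p+.006*Rt.as_matrix()[:,2]),"rel",np.degrees((tool(-74).inv()*Rt).as_rotvec()))
E
```

```text
time: 17.92
tool_pos: [0.5167, 0.1859, 0.1751]
orientation: [0.483, 0.473, 0.646, -0.354]
wrist_force: [0.5, -0.8, -2.4]
width: 0.0325
grip_force: 60.1
time: 18.42
tool_pos: [0.5167, 0.1858, 0.1731]
orientation: [0.483, 0.473, 0.646, -0.354]
wrist_force: [0.7, -0.4, -3.3]
width: 0.0321
grip_force: 60.1
G [-0.00034456  0.08464555  0.17138901] rel [-0.03191399  0.39972408 -0.00715618]
```

```bash
python3 -m pendant '[{"xyz":[0.016,0,0.005],"angular":[0,0,0]},{"xyz":[0.032,0,0.0095],"angular":[0,0,0]},{"xyz":[0.032,0,0.0095],"angular":[0,0,0]},{"xyz":[0.032,0,0.0095],"angular":[0,0,0]}]' | grep -E "pos|force"; python3 -m pendant '[{"xyz":[0.016,0,0.005],"angular":[0,0,0]},{"xyz":[0.016,0,0.005],"angular":[0,0,0]},{"xyz":[0.016,0,0.005],"angular":[0,0,0]}]'| grep -E "pos|force"
```

```text
tool_pos: [0.5167, 0.1857, 0.1713]
wrist_force: [-0.8, -0.2, 0.2]
grip_force: 60.0
tool_pos: [0.5167, 0.1856, 0.1713]
wrist_force: [-1.6, 0.5, 6.6]
grip_force: 60.2
```

```bash
python3 -m pendant '[{"xyz":[0.016,0,0.005],"angular":[0,0,0]},{"xyz":[0.016,0,0.005],"angular":[0,0,0]},{"xyz":[0.016,0,0.005],"angular":[0,0,0]}]'| grep -E "pos|force"
```

```text
tool_pos: [0.5168, 0.1856, 0.1712]
wrist_force: [-2.9, 0.9, 12.2]
grip_force: 60.5
```

The bottle is on the plate. I ease off the preload, then release gently and back away along the tool axis.

```bash
python3 -m pendant '[{"xyz":[-0.02,0,-0.006],"angular":[0,0,0]},{"xyz":[-0.02,0,-0.006],"angular":[0,0,0]},{"xyz":[-0.02,0,-0.006],"angular":[0,0,0]}]'| grep -E "pos|force"; python3 -m pendant '[{"xyz":[0,0,0],"angular":[0,0,0]},{"xyz":[0,0,0],"angular":[0,0,0]},{"xyz":[0,0,0],"angular":[0,0,0]},{"xyz":[0,0,0],"angular":[0,0,0]}]' 58; python3 -m pendant '[{"xyz":[0,0,-0.15],"angular":[0,0,0]},{"xyz":[0,0,-0.4],"angular":[0,0,0]},{"xyz":[0,0,-0.8],"angular":[0,0,0]},{"xyz":[0,0,-1.3],"angular":[0,0,0]},{"xyz":[0,0,-1.8],"angular":[0,0,0]},{"xyz":[0,0,-1.8],"angular":[0,0,0]},{"xyz":[0,0,-1.8],"angular":[0,0,0]}]'; python3 - <<'E'
from h import *
from scipy.optimize import least_squares
im,d=viewer.get_image("scene"); P=cloud("scene",d); q=tocase(P.reshape(-1,3)); b=im.reshape(-1,3).astype(int)
cv2.imwrite("pics/scene6.png",cv2.resize(im[90:300,120:400],(800,600),interpolation=cv2.INTER_CUBIC))
red=(b[:,2]>35)&(b[:,2]>1.8*b[:,1])&(d.ravel()>0)&(abs(q[:,0])<.06)&(abs(q[:,1]-.085)<.07)&(q[:,2]>.02)&(q[:,2]<.115); x=q[red]
def res(p):
    u=np.array([p[2],p[3],1]);u/=np.linalg.norm(u); return np.linalg.norm(np.cross(x-[p[0],p[1],.016],u),axis=1)-.02
f=least_squares(res,[0,.085,0,0],loss="soft_l1",f_scale=.001); print(len(x),"base",f.x[:2],"tilt deg",np.degrees(f.x[2:]))
E
```

```text
tool_pos: [0.5168, 0.1857, 0.1713]
wrist_force: [-1.7, -0.7, 6.7]
grip_force: 60.4
time: 20.55
tool_pos: [0.5167, 0.1857, 0.1702]
orientation: [0.483, 0.473, 0.646, -0.354]
wrist_force: [-0.0, -0.3, 1.5]
width: 0.0579
grip_force: 0.0
time: 21.42
tool_pos: [0.4851, 0.285, 0.2008]
orientation: [0.483, 0.473, 0.646, -0.354]
wrist_force: [0.0, -1.2, -0.2]
width: 0.0578
grip_force: 0.0
242 base [-0.00294837  0.08343171] tilt deg [-0.75407317 -0.65649185]
```

View pics/scene6.png

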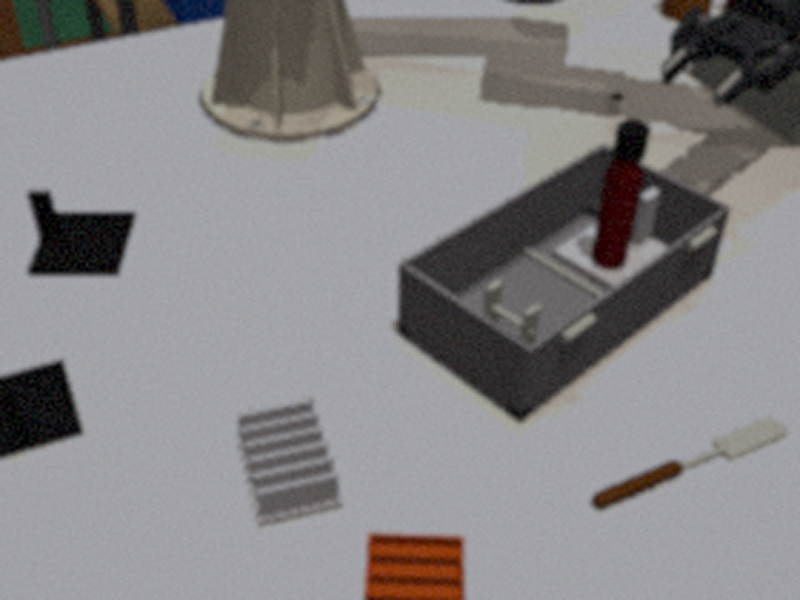

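The picture shows the bottle standing freely on the plate with its base at (610,260) and its cap at (632,140). The lug is at (648,215) by the end wall and the gripper is clear at (735,55). The rack, cassette and spatula have not moved.

```bash
python3 -c "
from rig import hand_in
print(hand_in())"
```

```text
the job is handed in; nothing more can be done
None
```

The job is handed in: the plate lies flat in the bay with its lug by the end wall, and the bottle stands freely with its whole base on the plate, at about 21.5 s of the 58 s allowed.

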